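# Unlock the pH electrode arm and swing it over the beaker

### The arm

A 7-joint arm with a two-finger parallel gripper is mounted at the origin on the work surface. World frame = base frame: x ahead of the robot, y to its left, z up, the work surface at z = 0. Lengths are in m, angles in rad, forces in N, time in s.
With the tool pointing down it reaches from about 0.425 to 0.925 m from the base axis. Payload 6.8 kg.
Tool frame: the origin (TCP) lies on the front face of the gripper's body, between the roots of the fingers; the fingertips stand 73 mm ahead of it and the grasp point (between the pads) lies 54 mm ahead of it (env.nose_length is the distance from the TCP to the fingertips, in m); z points along the fingers, y is the line along which they close (so a half turn about z gives the same grasp; the last joint's range is limited). The gripper opens to 85 mm and grips with 20 to 120 N. Pads are 22 mm wide; open, the fingers measure 114 mm over their backs; the gripper's body (76 mm by 85 mm) begins 54 mm behind the grasp point. The pads swing forward as they close: fully open they stand 13 mm farther back than shut.
Start: joints at [-1.308, 0.477, 0.022, 1.555, -0.011, 1.109, -0.083], TCP at [0.245, 0.629, 0.304] pointing down, gripper open.
Joint ranges: [-2.96, 2.96], [-0.34, 2.1], [-1.41, 1.46], [0.24, 2.44], [-1.37, 4.51], [0.17, 1.92], [-2.96, 2.96]. Speed limits (rad/s): [2.39, 2.39, 3.14, 3.14, 3.14, 3.14, 3.14].

### API

Orientations are given as a unit quaternion [w, x, y, z].
In Python, from cell import env, kin, camera, calibration, job gives the robot as it stands. The module is installed in compiled form; this text tells all that it offers. Calls block until the motion is done:
- env.reach(position, orientation): joint-space move of the TCP to a pose.
- env.movel(position, velocity=0.15, rot=None, stop_force=None): straight line of the TCP; rot=None keeps the orientation; velocity is the mean speed in m/s. With stop_force (N) it stops when the force on the tool has changed by that much, and returns True; else False.
- env.goto_joints(angles): joint-space move.
- env.grip(opening, f_grip=None): finger opening in m; f_grip is the grip in N (None keeps the last); returns when the fingers have stopped.
- env.dwell(seconds).
- kin.inverse_kinematics(position, orientation): joint angles nearest the present ones, or None.
- env.get_state(): the state.
- camera(name): name is "scene" or "side" or "wrist"; returns (picture, depth): 420x560x3 uint8, blue, green, red; 420x560 float32, m along the optical axis (not along the pixel's ray), 0 where there is no reading.
- calibration(name): a dict with "fx", "fy", "cx", "cy" (pixels), "k1" (the pictures are not rectified: a ray, as slopes to the right and down, at radius r is drawn at 1 + k1 r^2 times it, then the intrinsics apply), "rvec" (rotation vector, rad) and "tvec" (3), from world to camera coordinates, as OpenCV has them. Camera axes: x right, y down, z forward; pixel columns grow to the right and rows downward; lengths in m; the calibration is good to about 2 mm. A picture is of the moment at which its call begins: read the wrist's pose just before it. calibration takes no time and is no camera call; for the wrist camera it gives the pose at the moment of the call.
A pose or a line that the arm cannot do raises env.PlanningError and nothing moves.
- job.job_done(): hands the job in; it is judged then, once.
The state is a dict: "time": time; "qpos": joint angles; "joint_velocities": joint speeds; "joint_torque": joint torques, N m; "tcp_pos": TCP position; "orientation": TCP orientation; "force": force on the tool from outside, world axes, zero at the start; "torque": the same for the moment, N m; "opening": finger opening in m; "gripper_force": force on a finger pad.
Only numpy, scipy, OpenCV 4.12 (cv2) and the standard library are available. Lean on these libraries where they do the work, as an engineer would, in place of code of your own. Each camera call takes 0.05 s, during which the arm holds its last target. There are 200 camera calls.

### The job

Release the arm of the pH electrode stand: twist the red-handled lock pin anticlockwise until its hidden cross key finds the keyway (feel for it with light pulls, do not wrench it), draw the pin right out of its leaning bore, and hang it upright in the open notch of the stand's side bracket, pushed in and with its flange down on the bracket. Then swing the freed arm round so that the electrode hangs over the middle of the beaker, and let go. Do not shift the beaker, the two bottles or the jar.

Things in the scene. Friction and masses are not known exactly. Their poses are not given: they have to be found in the camera images.
- stand: Fixed electrode stand. Origin: on the bench below the axis of its post (18 mm thick), z up. Grey base slab spans x -135 to 45, y -50 to 160 mm, 12 mm thick. The white lock boss stands on the -x side; the aluminium parking bracket stands at -x, +y.
- shield (a point): Middle of the front (-x) edge of the clear, level splash shield fixed on the stand's post: 4 mm thick, 188 to 192 mm above the bench, x -95 to 20, y -48 to 48 mm in the stand. It hangs over the pin's handle, so fingers cannot come straight down on the handle.
- pin: Loose steel lock pin, 70 g. Origin: centre of its flange's underside; z along the pin, out through the handle. Shank 10 mm thick, down to z -58 mm; flange 32 mm across, z 0 to 4 mm. A cross key 4 mm thick, 22 mm long lies along the pin's x, z -17.5 to -12.5 mm. At the start it is fully home, z leaning 35 degrees from vertical towards the stand's -x.
- pin_handle (a point): Grip point of the pin's red flat handle, at z 28 mm in the pin; axes as the pin's. The handle is 34 mm wide along the pin's x, 12 mm thick along its y and spans z 6 to 44 mm. At the start its thin way (y) lies level, along the stand's y.
- bore (a point): Centre of the bore's mouth on the boss (36 mm square). A hidden keyed ring holds the cross key: the pin lifts only 2.5 mm until twisted anticlockwise seen from the handle (positive about its z) by an unseen 0.25 to 1.05 rad, good within about 0.12; then it draws straight out along its own z. Cross key clear of the ring after 14 mm, tip out after 58 mm.
- notch (a point): Where the flange's underside centre belongs when parked, on top of the level bracket plate (8 mm thick, 105 mm above the bench). Axes as the stand's. U notch 13.5 mm wide, open to -x; prongs reach 26 mm to -x of here; the shank stops at the notch's end 1.75 mm to +x of here. Enter level from -x, pin upright, flange above and cross key below the plate (4.5 mm spare height).
- swing (a joint): Swing of the white arm about the post's vertical axis, rad: about 0 when locked, grows clockwise seen from above, free to 1.9 once the pin is out. Light friction (about 1 N at the electrode); it stays where it is left. At 0 it points 60 degrees anticlockwise of the stand's +x.
- electrode_tip (a point): Lower tip of the glass electrode at the arm's end, 145 mm from the post's axis, 91 mm above the bench.
- electrode_cap (a point): Grip point on the blue upright cylindrical electrode cap, 18 mm thick, straight above the electrode, 186 mm above the bench; the cap spans 158 to 206 mm in height; the arm's top is at 159 mm.
- beaker: Loose glass beaker, 62 mm across, 74 mm high. Origin: centre of its underside. It stands on the bench within about 8 mm of the circle that the electrode travels.
- wash_bottle: Bystander: white bottle with blue cap, 64 mm across, 160 mm high; origin under its centre.
- amber_bottle: Bystander: amber bottle, 60 mm across, 120 mm high; origin under its centre.
- jar: Bystander: white jar with green lid, 54 mm across, 55 mm high; origin under its centre.
Things that resemble listed ones, but are neither listed nor needed, are in the scene too. What is meant by the pin is not turquoise or yellow, and is the larger of those in its own colour.

How it is judged:
On the way, in this order (a step that is already met when the one before it is completed fails the run):
1. the pin is drawn right out of its bore (distance between pin and bore above 0.058 m), for 0.1 s.
2. the pin hangs upright in the notch, flange on the bracket, and is let go (x of pin in the frame of stand between -0.098 and -0.082 m and y of pin in the frame of stand between 0.11 and 0.12 m and z of pin in the frame of stand between 0.102 and 0.108 m and angle between pin's own z axis and vertical below 0.12 rad and linear speed of pin below 0.02 m/s and contact force between pin and the fingers below 0.1 N), for 0.2 s.
At the end, for the whole second after the job is handed in: The pin hangs at rest in the notch (flange underside within 8 mm of the notch point along the notch, 5 mm across it and 3 mm in height, within 0.12 rad of upright), the arm is at rest with the electrode tip within 15 mm sideways of the beaker's centre line, and the beaker stands upright (horizontal distance between electrode_tip and beaker below 0.015 m and velocity of joint swing between -0.05 and 0.05 rad/s and x of pin in the frame of stand between -0.098 and -0.082 m and y of pin in the frame of stand between 0.11 and 0.12 m and z of pin in the frame of stand between 0.102 and 0.108 m and angle between pin's own z axis and vertical below 0.12 rad and linear speed of pin below 0.02 m/s and angle between beaker's own z axis and vertical below 0.1 rad); the robot touches nothing.
It fails at once if the beaker is shifted by more than 15 mm (distance of beaker from where it was at the start of the episode above 0.015 m).
It fails at once if the white bottle is shifted by more than 15 mm (distance of wash_bottle from where it was at the start of the episode above 0.015 m).
It fails at once if the amber bottle is shifted by more than 15 mm (distance of amber_bottle from where it was at the start of the episode above 0.015 m).
It fails at once if the jar is shifted by more than 15 mm (distance of jar from where it was at the start of the episode above 0.015 m).
It fails at once if the pin is wrenched against its lock (contact force between pin and stand above 35 N and distance between pin and bore below 0.02 m).
It also fails if it takes over 58 s, if anything falls off the work surface, if the arm or the gripper's body presses on something with over 40 N, if the wrist force passes 120 N, or if a joint passes its speed limit or range.

## Working session

There is one attempt and no reset: what is moved stays moved. The work goes in short steps, each a Python script; the robot and the scene stay as the last script left them, time stands still between calls to the robot, and variables do not carry over. Pictures are saved under pics/ and viewed, at most 10 in all, crops included, and the job is handed in when it is done.

```bash
mkdir -p pics; cat > h.py <<'E'
import numpy as np, cv2
from scipy.spatial.transform import Rotation as R
from cell import env, kin, camera, calibration, job
def q(Rm):
    a=R.from_matrix(Rm).as_quat(); return [a[3],a[0],a[1],a[2]]
def rotm(qq): return R.from_quat([qq[1],qq[2],qq[3],qq[0]]).as_matrix()
def cal(n):
    c=calibration(n); K=np.array([[c['fx'],0,c['cx']],[0,c['fy'],c['cy']],[0,0,1.]])
    return K,c['k1'],cv2.Rodrigues(np.array(c['rvec'],float))[0],np.array(c['tvec'],float).ravel()
def slopes(c,uv):
    K,k1,_,_=c
    return cv2.undistortPoints(np.array(uv,float).reshape(-1,1,2),K,np.array([k1,0,0,0.])).reshape(-1,2)
def world(c,uv,d):
    s=slopes(c,uv); P=np.c_[s,np.ones(len(s))]*np.array(d,float).reshape(-1,1)
    return (P-c[3])@c[2]
def onplane(c,uv,z):
    s=slopes(c,uv); D=np.c_[s,np.ones(len(s))]@c[2]; o=-c[2].T@c[3]
    return o+D*((z-o[2])/D[:,2:])
def proj(c,P):
    p=(c[2]@np.atleast_2d(P).T).T+c[3]; s=p[:,:2]/p[:,2:]; s=s*(1+c[1]*(s**2).sum(1,keepdims=True))
    return s*[c[0][0,0],c[0][1,1]]+[c[0][0,2],c[0][1,2]]
def cloud(c,d):
    v,u=np.mgrid[:d.shape[0],:d.shape[1]]
    return world(c,np.c_[u.ravel(),v.ravel()],d.ravel()).reshape(*d.shape,3)
E
python3 - <<'E'
from h import *
for n in("scene","side"):
    c=cal(n);p,d=camera(n);cv2.imwrite(f"pics/{n}.png",p);np.savez(f"{n}.npz",p=p,d=d)
    print(n,-c[2].T@c[3],c[0][0,0],c[1])
s=env.get_state();print(s['time'],s['tcp_pos'],s['orientation'],s['force'],s['opening'])
E
```

```text
scene [1.29150511 0.17199652 0.76027034] 511.89332566091565 0.0576521821649284
side [ 0.16369235 -0.72985738  0.97220879] 455.46981774818516 -0.055635893034514494
0.1 [0.24444503 0.62873868 0.30301526] [-9.22198556e-05  1.84327515e-01  9.82864531e-01 -8.20013225e-04] [-0.66100808 -0.40824849  0.14197476] 0.08511770724844336
```

View pics/scene.png

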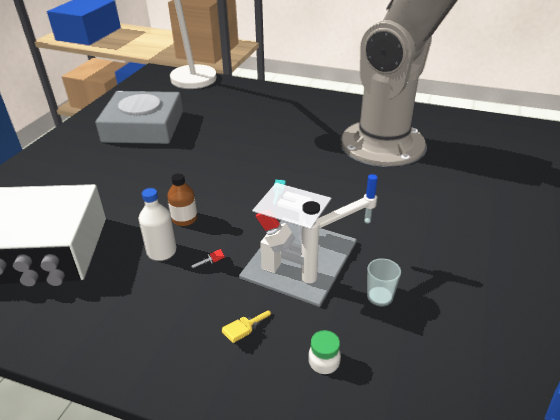

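View pics/side.png

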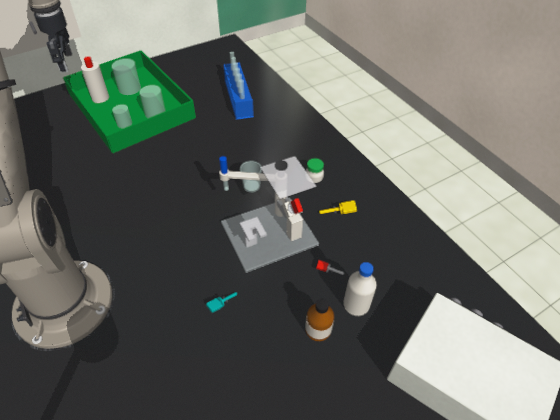

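```bash
python3 - <<'E'
from h import *
a=np.load("scene.npz")["p"][165:315,225:415];b=np.load("side.npz")["p"][145:280,205:345]
f=lambda i,s:cv2.resize(i,None,fx=s,fy=s,interpolation=cv2.INTER_CUBIC)
cv2.imwrite("pics/c1.png",f(a,4)); cv2.imwrite("pics/c2.png",f(b,4))
E
```

```text
(no output)
```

View pics/c1.png

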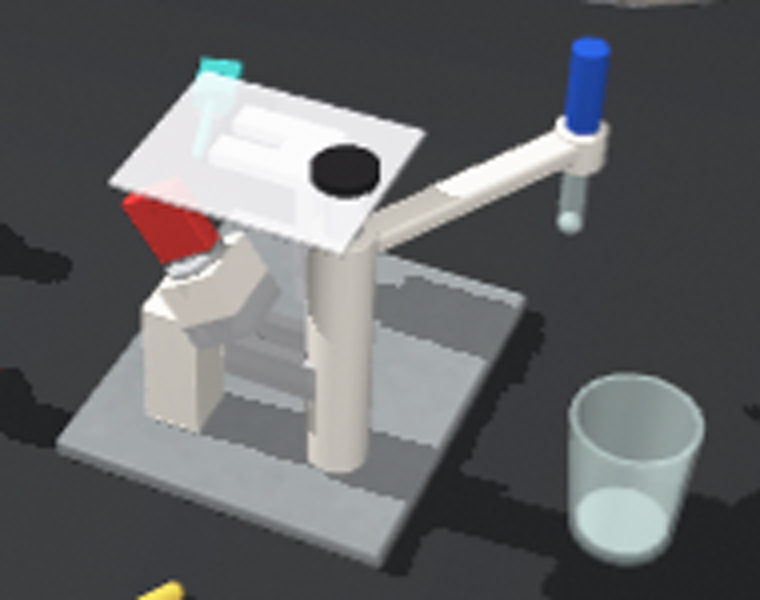

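View pics/c2.png

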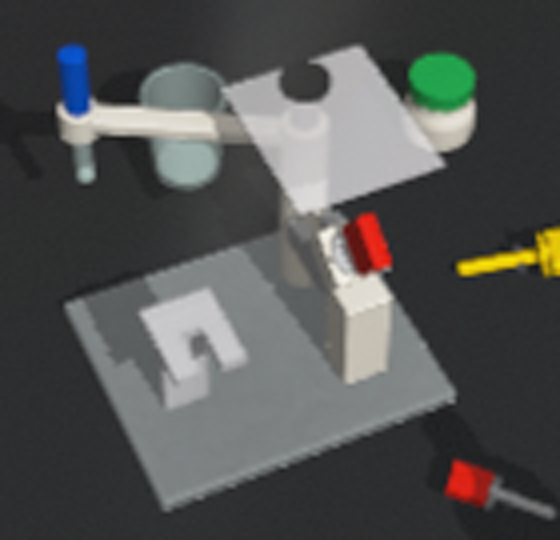

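```bash
cat > fit.py <<'E'
from h import *
from scipy.optimize import least_squares
S,D=cal("scene"),cal("side")
so=np.array([225,165.]);do=np.array([205,145.])
cs=lambda l:[so+(np.array(p)-1.5)/4 for p in l]; cd=lambda l:[do+(np.array(p)-1.5)/4 for p in l]
ob=[(S,cs([(60,440),(380,556),(525,294)]),[(-.135,-.05,.012),(.045,-.05,.012),(.045,.16,.012)]),
    (D,cd([(68,304),(168,505),(455,395)]),[(.045,.16,.012),(-.135,.16,.012),(-.135,-.05,.012)]),
    (S,cs([(110,184),(345,250),(426,132)]),[(-.095,-.048,.19),(.02,-.048,.19),(.02,.048,.19)]),
    (D,cd([(225,88),(362,46),(445,163),(300,212)]),[(.02,.048,.19),(.02,-.048,.19),(-.095,-.048,.19),(-.095,.048,.19)])]
def W(p,X): return (R.from_euler('z',p[2]).as_matrix()@np.array(X,float).T).T+[p[0],p[1],0]
f=lambda p:np.concatenate([(proj(c,W(p,X))-np.array(u)).ravel() for c,u,X in ob])
r=least_squares(f,[.75,0,1.4],loss='soft_l1');p=r.x
print("stand",p,np.round(r.fun,1)); np.save("stand.npy",p)
Rz=R.from_euler('z',p[2]).as_matrix()
ts=lambda X:(np.atleast_2d(X)-[p[0],p[1],0])@Rz
d=np.array([-np.sin(.6109),0,np.cos(.6109)])
a=np.array([np.cos(.6109),0,np.sin(.6109)])
for n,c,box in(("scene",S,(250,205,285,235)),("side",D,(285,190,310,220))):
    z=np.load(n+".npz");m=np.zeros(z['d'].shape,bool);m[box[1]:box[3],box[0]:box[2]]=1
    b,g,rr=[z['p'][...,i].astype(int) for i in range(3)]
    m&=(rr>110)&(g<60)&(b<60)&(z['d']>0)
    P=ts(cloud(c,z['d'])[m]); print(n,len(P),"along d",np.percentile(P@d,[2,10,90,98]),"along a",np.percentile(P@a,[2,10,90,98]),"y",np.percentile(P[:,1],[2,10,90,98]))
print("beaker rim",onplane(S,cs([(636,418)]),.074),onplane(D,cd([(184,100)]),.074),"bottom",onplane(S,cs([(621,527)]),.0),onplane(D,cd([(187,158)]),.003))
print("cap top",onplane(S,cs([(591,47)]),.206),onplane(D,cd([(73,51)]),.206),"pred swing0",W(p,[(.145*.5,.145*.866,.206)]))
print("notch",W(p,[(-.09,.115,.105)]), "notch pred px side",(proj(D,W(p,[(-.09,.115,.105)]))-do)*4)
for n,c,o in(("wash",S,(151,195)),("amber",S,(178,180))): print(n,onplane(c,[o],.16 if n=="wash" else .12))
E
python3 fit.py
```

```text
stand [ 0.59364649 -0.03287336  1.47119079] [-1.5 -0.3  0.4 -0.6  0.5 -0.9 -1.  -0.6 -0.8 -0.5  1.4 -1.3 -0.3 -0.4
 -0.3  0.6 -0.1 -0.2 -0.6 -0.1 -0.1 -0.6  0.7 -0.1  0.5  0.2]
scene 228 along d [0.14454224 0.14697227 0.17366666 0.17821819] along a [-0.01226829 -0.00865736  0.01986665  0.02127753] y [-0.00851534 -0.00806905 -0.0032244   0.00111334]
side 77 along d [-0.02617426 -0.01545666  0.18077291  0.18188017] along a [-0.0110254  -0.00801095  0.01977696  0.03309615] y [-0.07278332 -0.07010923  0.00775405  0.00879506]
beaker rim [[0.58117479 0.10901505 0.074     ]] [[0.57516775 0.10176951 0.074     ]] bottom [[0.5817642  0.10989812 0.        ]] [[0.58031458 0.11248797 0.003     ]]
cap top [[0.47895043 0.05272459 0.206     ]] [[0.47636675 0.05234928 0.206     ]] pred swing0 [[0.47590834 0.05175409 0.206     ]]
notch [[ 0.4702668  -0.11099156  0.105     ]] notch pred px side [[196.08808616 334.12320459]]
wash [[ 0.61778112 -0.3544445   0.16      ]]
amber [[ 0.50538986 -0.36315035  0.12      ]]
```

```bash
cat >> h.py <<'E'
import os
if os.path.exists("stand.npy"):
    sp=np.load("stand.npy"); Rz=R.from_euler('z',sp[2]).as_matrix(); O=np.array([sp[0],sp[1],0])
TH=np.radians(35); dS=np.array([-np.sin(TH),0,np.cos(TH)]); aS=np.array([np.cos(TH),0,np.sin(TH)])
R0=np.c_[aS,[0,1,0],dS]             # pin at start, stand frame
BORE=dS*.138+aS*.0045
def tool(Rp,o,al,flip=0,zg=.029):   # pin pose in stand -> TCP pose in world
    z=np.array([np.sin(al),0,-np.cos(al)]); y=np.array([0,1.,0])*(-1 if flip else 1); x=np.cross(y,z)
    Rt=Rz@Rp@np.c_[x,y,z]; g=O+Rz@(np.array(o)+Rp@[0,0,zg])
    return g-.054*Rt[:,2],q(Rt)
tw=lambda f:R0@R.from_euler('z',f).as_matrix()
E
python3 - <<'E'
from h import *
lo=np.array([-2.96,-.34,-1.41,.24,-1.37,.17,-2.96]);hi=np.array([2.96,2.1,1.46,2.44,4.51,1.92,2.96])
for al in (0,8,15,22):
  for fl in (0,1):
    A=np.radians(al);out=[]
    for nm,Rp,o in [("pre",R0,BORE+dS*.08),("g",R0,BORE),("t.5",tw(.5),BORE),("t1",tw(1.1),BORE),("out0",tw(.3),BORE+dS*.09),("out",tw(1.05),BORE+dS*.09),("park-",np.eye(3),[-.16,.115,.16]),("park",np.eye(3),[-.09,.115,.105]),("parkup",np.eye(3),[-.09,.115,.2])]:
        j=kin.inverse_kinematics(*tool(Rp,o,A,fl))
        out.append(nm+":"+("None" if j is None else "%.2f/"%np.min(np.r_[np.array(j)-lo,hi-np.array(j)])+str(np.round(j,1).tolist())))
    print(al,fl,*out,sep="\n  ")
E
```

```text
0
  0
  pre:0.13/[-0.3, 1.0, 1.3, 1.7, -1.2, 1.8, -2.0]
  g:0.02/[-0.4, 1.1, 1.3, 1.8, -1.3, 1.8, -1.9]
  t.5:0.02/[-0.4, 1.1, 1.3, 1.8, -1.3, 1.8, -1.4]
  t1:0.26/[-0.2, 0.8, 0.8, 1.8, -1.1, 1.4, -1.0]
  out0:0.12/[-0.3, 1.0, 1.3, 1.7, -1.2, 1.8, -1.7]
  out:0.27/[-0.2, 0.8, 1.1, 1.7, -1.1, 1.6, -1.0]
  park-:0.17/[-0.7, 0.6, 1.3, 2.1, -0.7, 1.0, -2.3]
  park:0.18/[-0.8, 0.7, 1.3, 2.2, -0.9, 1.0, -2.2]
  parkup:0.15/[-0.9, 0.4, 1.3, 2.1, -0.5, 1.0, -2.6]
0
  1
  pre:0.32/[-0.2, 0.8, 1.0, 1.7, -1.1, 1.6, 1.0]
  g:0.35/[-0.1, 0.7, 0.7, 1.8, -1.0, 1.3, 1.0]
  t.5:0.33/[-0.1, 0.7, 0.7, 1.8, -1.0, 1.3, 1.5]
  t1:0.33/[-0.1, 0.7, 0.7, 1.8, -1.0, 1.3, 2.1]
  out0:0.29/[-0.2, 0.8, 1.0, 1.7, -1.1, 1.6, 1.4]
  out:0.24/[-0.2, 0.8, 1.1, 1.7, -1.1, 1.7, 2.2]
  park-:0.36/[-0.5, 0.4, 0.9, 2.1, -0.4, 0.9, 0.6]
  park:0.29/[-0.6, 0.5, 0.9, 2.2, -0.5, 0.8, 0.6]
  parkup:0.37/[-0.7, 0.2, 0.9, 2.1, -0.2, 0.9, 0.3]
8
  0
  pre:0.15/[-0.1, 0.9, 1.1, 1.7, -1.2, 1.8, -2.0]
  g:0.07/[-0.2, 1.0, 1.1, 1.8, -1.3, 1.7, -1.9]
  t.5:0.12/[-0.2, 1.0, 1.1, 1.7, -1.2, 1.7, -1.5]
  t1:0.30/[-0.1, 0.9, 0.8, 1.7, -1.
[... 1830 characters left out ...]
  out0:0.10/[0.2, 0.8, 0.6, 1.6, -1.0, 1.8, -1.8]
  out:0.08/[0.1, 0.9, 0.6, 1.4, -0.8, 1.8, -1.2]
  park-:0.18/[-0.4, 0.7, 1.3, 2.0, -1.0, 1.4, -1.9]
  park:0.19/[-0.5, 0.8, 1.3, 2.1, -1.1, 1.4, -1.9]
  parkup:0.17/[-0.6, 0.6, 1.3, 2.0, -0.9, 1.3, -2.1]
22
  1
  pre:0.04/[0.0, 0.9, 0.9, 1.7, -1.2, 1.9, 1.2]
  g:0.18/[0.1, 0.9, 0.6, 1.7, -1.2, 1.7, 1.2]
  t.5:0.21/[0.1, 0.9, 0.6, 1.6, -1.0, 1.7, 1.5]
  t1:0.23/[0.0, 0.9, 0.6, 1.5, -0.9, 1.7, 2.0]
  out0:0.01/[0.1, 0.9, 0.8, 1.6, -1.1, 1.9, 1.4]
  out:0.02/[0.0, 0.9, 0.8, 1.4, -0.9, 1.9, 2.0]
  park-:0.44/[-0.1, 0.5, 0.8, 2.0, -0.7, 1.2, 0.9]
  park:0.33/[-0.4, 0.6, 1.0, 2.1, -1.0, 1.1, 1.1]
  parkup:0.39/[-0.5, 0.4, 1.1, 2.0, -0.8, 1.2, 0.9]
```

```bash
python3 - <<'E'
from h import *
A=np.radians(8)
P,Q=tool(R0,BORE+dS*.08,A,1)
j=kin.inverse_kinematics(P,Q); print(np.round(j,2))
s=env.get_state()
env.reach([.40,.25,.45],s['orientation']); 
env.reach(P+np.array([0,-.05,.13]),Q); env.reach(P,Q)
env.grip(.045,20)
s=env.get_state();print(s['time'],s['tcp_pos'],P,s['force'],np.round(s['qpos'],2))
c=cal("wrist");p,d=camera("wrist");cv2.imwrite("pics/w1.png",p);np.savez("w1.npz",p=p,d=d,K=c[0],k=c[1],R=c[2],t=c[3])
hp=O+Rz@(BORE+R0@[0,0,.044]);print("pred handle top",proj(c,hp), "bore",proj(c,O+Rz@BORE))
E
```

```text
[-0.07  0.81  0.91  1.7  -1.12  1.67  1.09]
4.6333 [ 0.57633178 -0.20709199  0.24480478] [ 0.57626271 -0.20682199  0.24440475] [ 0.23776085  0.34786812 -0.35962181] [-0.01  0.75  0.79  1.69 -1.06  1.6   1.04]
pred handle top [[282.84250369 248.59004691]] bore [[282.92552739 233.76876528]]
```

View pics/w1.png

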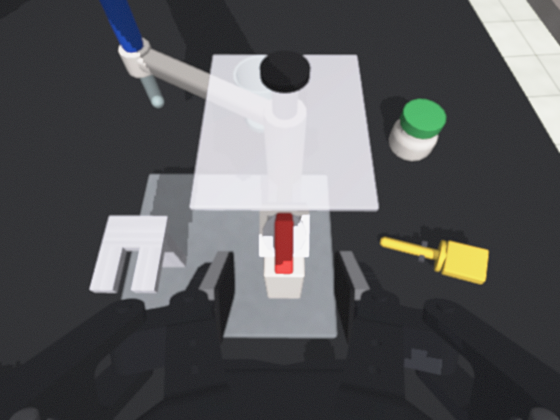

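```bash
python3 - <<'E'
from h import *
z=np.load("w1.npz");c=(z['K'],float(z['k']),z['R'],z['t']);p=z['p'].astype(int)
m=np.zeros(p.shape[:2],bool);m[205:285,265:305]=1
m&=(p[...,2]>100)&(p[...,1]<70)&(p[...,0]<70)&(z['d']>0)
P=(cloud(c,z['d'])[m]-O)@Rz
rel=(P-BORE)@R0
print(len(P))
for i in range(3): print("xyz"[i],np.round(np.percentile(rel[:,i],[1,5,25,50,75,95,99])*1e3,1))
t=rel[rel[:,2]>.040]; print("top: ",len(t),(t.min(0)*1e3).round(1),(t.max(0)*1e3).round(1),np.median(t,0)*1e3)
# centre drift of y along x (yaw)
print(np.polyfit(t[:,0],t[:,1],1))
# plate: white pixels around bracket
m=np.zeros(p.shape[:2],bool);m[215:292,90:170]=1
P=(cloud(c,z['d'])-O)@Rz; m&=(np.abs(P[...,2]-.105)<.006)&(z['d']>0); P=P[m]
print("plate",len(P),np.percentile(P,[1,50,99],axis=0).round(4).tolist())
E
```

```text
813
x [-9.3 -7.3 -1.   6.4 13.8 16.9 17.1]
y [-5.3 -4.9 -2.5 -0.1  2.3  4.2  4.7]
z [15.7 25.2 42.6 43.2 43.7 44.3 44.8]
top:  714 [-10.8  -5.5  40.3] [17.1  4.8 45.8] [ 4.73240293 -0.09793337 43.33105195]
[-2.49577453e-02 -1.73702897e-05]
plate 4278 [[-0.114, 0.091, 0.0997], [-0.0846, 0.1134, 0.1058], [-0.0565, 0.137, 0.1073]]
```

```bash
python3 - <<'E'
from h import *
A=np.radians(8)
P,Q=tool(R0,BORE,A,1)
print(env.movel(P,velocity=.06,rot=Q,stop_force=8))
env.dwell(.2)
f0=np.array(env.get_state()['force'])
def st(n):
    s=env.get_state();print(n,round(s['time'],2),"dF stand",np.round(Rz.T@(np.array(s['force'])-f0),1),"T",np.round(s['torque'],2),"op",round(s['opening'],4),"g",round(s['gripper_force'],1),"err",np.round((np.array(s['tcp_pos'])-P)*1e3,2))
st("at")
for o in(.02,.016,.014,.0125): env.grip(o,20);st(o)
c=cal("wrist");p,d=camera("wrist");cv2.imwrite("pics/w2.png",p)
E
```

```text
False
at 6.37 dF stand [0. 0. 0.] T [-0.69  0.07 -0.  ] op 0.0449 g 0.0 err [ 0.05 -0.2   0.19]
0.02 6.73 dF stand [0.2 0.8 0.1] T [-0.77  0.04 -0.06] op 0.0201 g 0.0 err [ 0.01  0.01 -0.  ]
0.016 6.95 dF stand [1.2 1.2 0.6] T [-0.76  0.08 -0.01] op 0.016 g 0.0 err [ 0.01  0.01 -0.  ]
0.014 7.17 dF stand [1.  1.5 0.3] T [-0.69  0.13  0.01] op 0.014 g 0.0 err [-0.    0.01 -0.01]
0.0125 7.38 dF stand [ 1.8  0.9 -1. ] T [-0.68  0.08  0.  ] op 0.0126 g 0.0 err [ 0.   -0.   -0.01]
```

```bash
python3 - <<'E'
from h import *
A=np.radians(8)
env.grip(.005,45)
s=env.get_state();print(s['time'],s['opening'],s['gripper_force'],np.round(s['force'],1))
cur=[0,0.]
def go(phi,l,T,sf=None):
    P,Q=tool(tw(phi),BORE+dS*l,A,1)
    dist=np.linalg.norm(P-np.array(env.get_state()['tcp_pos']))
    return env.movel(P,velocity=max(dist,2e-4)/T,rot=Q,stop_force=sf)
go(0,.001,.3)
ok=False
for phi in(.3,.43,.56,.69,.82,.95,1.05):
    h=go(phi,.001,.6 if phi==.3 else .35,15)
    if h: print("twist stop",phi); 
    f0=np.array(env.get_state()['force'])
    h=go(phi,.007,.5,6)
    s=env.get_state();P,_=tool(tw(phi),BORE,A,1)
    lift=(Rz.T@(np.array(s['tcp_pos'])-P))@dS
    print(phi,h,"lift mm",round(lift*1e3,2),"dF",np.round(Rz.T@(np.array(s['force'])-f0),1),"F",np.round(s['force'],1),"op",round(s['opening'],4),round(s['time'],2))
    if not h and lift>.005: ok=True;break
    go(phi,.001,.2)
np.save("phi.npy",phi);print(ok)
E
```

```text
7.65 0.011570082560468547 43.76712441444397 [ 0.5 -1.   0.4]
0.3 True lift mm 2.33 dF [-0.9  0.2  0.6] F [ 0.1 -0.4 -0.1] op 0.0115 9.19
0.43 True lift mm 2.53 dF [ 0.5 -0.4 -0.2] F [ 0.2  0.2 -0.4] op 0.0114 10.3
0.56 False lift mm 7.92 dF [-0.9  1.5  3.5] F [-1.5 -4.5 -1.9] op 0.0114 11.7
True
```

```bash
python3 - <<'E'
from h import *
A=np.radians(8)
def go(phi,l,T,sf=None):
    P,Q=tool(tw(phi),BORE+dS*l,A,1)
    dist=np.linalg.norm(P-np.array(env.get_state()['tcp_pos']))
    h=env.movel(P,velocity=max(dist,2e-4)/T,rot=Q,stop_force=sf)
    s=env.get_state();B,_=tool(tw(phi),BORE,A,1)
    print(phi,l,h,"lift",round((Rz.T@(np.array(s['tcp_pos'])-B))@dS*1e3,2),"F",np.round(Rz.T@np.array(s['force']),1),round(s['opening'],4),round(s['time'],2))
    return h
go(.6,.008,.3,8)
ok=True
for l,T in((.018,.5),(.04,.7),(.062,.8),(.085,.6)):
    if go(.6,l,T,12): ok=False;break
if ok: np.save("phi.npy",.6)
c=cal("wrist");p,d=camera("wrist");cv2.imwrite("pics/w3.png",p);np.savez("w3.npz",p=p,d=d,K=c[0],k=c[1],R=c[2],t=c[3])
E
```

```text
0.6 0.008 False lift 8.26 F [-5.7 -2.3 -5.1] 0.011 12.2
0.6 0.018 False lift 18.09 F [ 0.2 -1.  -1.1] 0.0112 12.86
0.6 0.04 False lift 39.81 F [ 0.  -0.9 -0.4] 0.0113 13.71
0.6 0.062 False lift 61.76 F [-0.2 -0.4 -0.2] 0.0112 14.65
0.6 0.085 False lift 84.9 F [ 0.7  0.7 -0.6] 0.0113 15.39
```

View pics/w3.png

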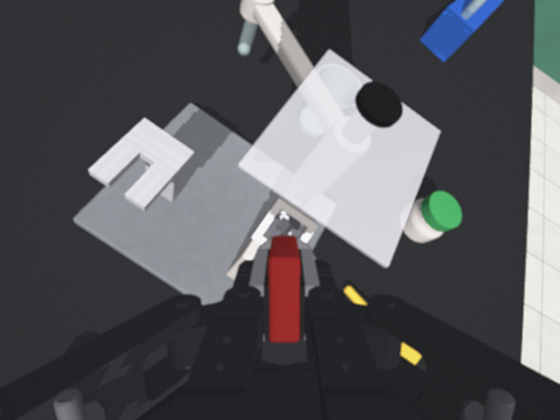

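```bash
cat >> h.py <<'E'
AL=np.radians(8)
def park(o,T,sf=None,mode="l"):
    P,Q=tool(np.eye(3),o,AL,1)
    if mode=="r": env.reach(P,Q);h=None
    else: h=env.movel(P,velocity=max(np.linalg.norm(P-np.array(env.get_state()['tcp_pos'])),2e-4)/T,rot=Q,stop_force=sf)
    s=env.get_state();e=Rz.T@(np.array(s['tcp_pos'])-P)+np.array(o)
    print(np.round(o,4),h,"at",np.round(e*1e3,2),"F",np.round(Rz.T@np.array(s['force']),1),"T",np.round(s['torque'],2),round(s['opening'],4),round(s['time'],2))
    return h,e
E
python3 - <<'E'
from h import *
park([-.18,.06,.21],0,mode="r")
park([-.175,.115,.17],0,mode="r")
park([-.123,.115,.125],1.2,8)
env.dwell(.2)
c=cal("wrist");p,d=camera("wrist");cv2.imwrite("pics/w4.png",p);np.savez("w4.npz",p=p,d=d,K=c[0],k=c[1],R=c[2],t=c[3])
c=cal("side");p,d=camera("side");x=proj(c,O+Rz@[-.09,.115,.105])[0].astype(int)
a=p[x[1]-75:x[1]+45,x[0]-60:x[0]+60]
w=cv2.imread("pics/w4.png")
o=np.zeros((420,780,3),np.uint8);o[:,:360]=w[:,100:460];o[:,360:]=cv2.resize(a,(420,420),interpolation=cv2.INTER_CUBIC);cv2.imwrite("pics/v5.png",o)
E
```

```text
[-0.18  0.06  0.21] None at [-179.09   59.67  209.82] F [ 0.6 -0.5 -1.3] T [-0.12 -0.02 -0.  ] 0.011 16.18
[-0.175  0.115  0.17 ] None at [-175.27  115.85  168.95] F [ 0.6 -0.9 -0.4] T [-0.16 -0.07 -0.03] 0.0112 16.56
[-0.123  0.115  0.125] False at [-123.36  114.88  125.24] F [-0.7  0.  -0.4] T [-0.2   0.01 -0.04] 0.0113 17.92
```

View pics/v5.png

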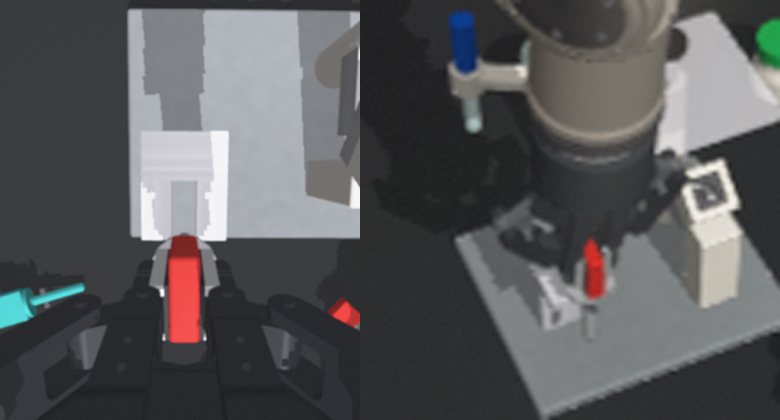

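```bash
python3 - <<'E'
from h import *
h,e=park([-.123,.115,.098],2.0,4)
env.dwell(.1); s=env.get_state();print(s['tcp_pos'],np.round(Rz.T@np.array(s['force']),1))
E
```

```text
[-0.123  0.115  0.098] True at [-123.05  114.93  106.07] F [0.4 1.  5.9] T [0.13 0.18 0.01] 0.0113 19.53
[ 0.46632248 -0.15131647  0.18853866] [-0.5  0.5  5.9]
```

```bash
python3 - <<'E'
from h import *
park([-.123,.115,.1082],.4)
env.dwell(.1)
h,e=park([-.0895,.115,.1082],1.3,8)
if not h or e[0]>-.096:
    h,e2=park([min(e[0],-.0895),.115,.1025],.9,7)
E
```

```text
[-0.123   0.115   0.1082] False at [-122.95  115.07  108.12] F [ 0.5  0.6 -0.7] T [-0.18 -0.   -0.08] 0.0114 20.29
[-0.0895  0.115   0.1082] False at [-89.65 115.02 108.21] F [ 0.3  0.6 -0.4] T [-0.16  0.03  0.01] 0.0112 21.84
[-0.0896  0.115   0.1025] True at [-89.63 114.92 106.39] F [-0.4  0.3  4.3] T [-0.05  0.16  0.03] 0.0115 22.32
```

```bash
python3 - <<'E'
from h import *
env.grip(.03)
s=env.get_state();z=rotm(s['orientation'])[:,2]
env.movel(np.array(s['tcp_pos'])-z*.10,velocity=.1)
print(env.get_state()['time'])
c=cal("side");p,d=camera("side");x=proj(c,O+Rz@[-.09,.115,.105])[0].astype(int)
a=p[x[1]-60:x[1]+45,x[0]-60:x[0]+60]
cw=cal("wrist");w,dw=camera("wrist");np.savez("w5.npz",p=w,d=dw,K=cw[0],k=cw[1],R=cw[2],t=cw[3])
o=np.zeros((420,800,3),np.uint8);o[:,:320]=w[:,120:440];o[:,320:]=cv2.resize(a,(480,420),interpolation=cv2.INTER_CUBIC);cv2.imwrite("pics/v6.png",o)
for n,t0 in(("a",1),("b",-1)):
  for th in(2.518,2.1,1.659):
    y=t0*np.array([-np.sin(th),np.cos(th),0]);zz=np.array([0,0,-1.]);Rt=np.c_[np.cross(y,zz),y,zz]
    j=kin.inverse_kinematics(O+[.145*np.cos(th),.145*np.sin(th),.24],q(Rt));print(n,th,None if j is None else np.round(j,2))
E
```

```text
23.7917
a 2.518 [-1.2   0.55  1.29  2.13 -0.66  0.96 -1.73]
a 2.1 [ 0.48  0.49 -0.98  1.92  0.49  0.99  2.94]
a 1.659 [ 0.15  0.47 -0.59  1.79  0.31  0.97  2.67]
b 2.518 [-1.05  0.37  1.01  2.12 -0.41  0.86  1.15]
b 2.1 [-1.08  0.5   1.04  2.01 -0.54  0.93  0.78]
b 1.659 [-1.04  0.65  1.08  1.87 -0.67  1.04  0.41]
```

View pics/v6.png

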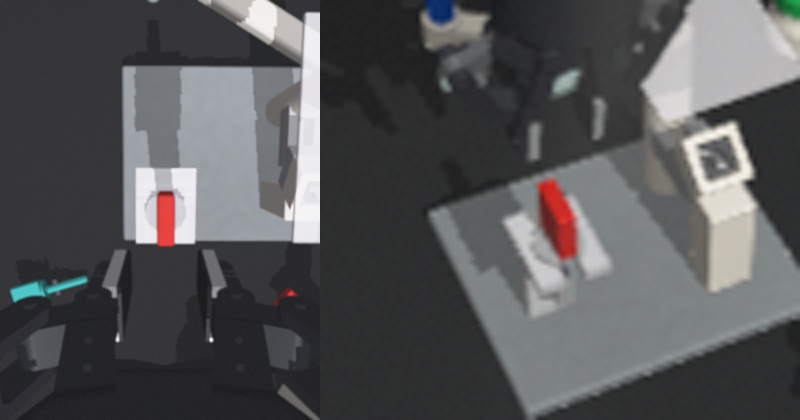

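```bash
python3 - <<'E'
from h import *
z=np.load("w5.npz");c=(z['K'],float(z['k']),z['R'],z['t']);p=z['p'].astype(int)
P=(cloud(c,z['d'])-O)@Rz;m=(p[...,2]>110)&(p[...,1]<80)&(np.abs(P[...,0]+.09)<.03)&(np.abs(P[...,1]-.115)<.03)&(P[...,2]>.12)
T=P[m];print("handle top",len(T),np.percentile(T,[2,50,98],axis=0).round(4).tolist())
def cap(th,zt=.24):
    y=-np.array([-np.sin(th),np.cos(th),0]);zz=np.array([0,0,-1.])
    return O+[.145*np.cos(th),.145*np.sin(th),zt],q(np.c_[np.cross(y,zz),y,zz])
th0=sp[2]+1.0472
s=env.get_state();env.movel(np.array(s['tcp_pos'])+[0,0,.08],velocity=.15)
env.grip(.05,20)
env.reach(*cap(th0,.36)); P,Q=cap(th0)
print(env.movel(P,velocity=.12,rot=Q,stop_force=8))
f0=np.array(env.get_state()['force'])
for o in(.03,.0215):
    env.grip(o,20);s=env.get_state();print(s['time'],s['opening'],s['gripper_force'],np.round(np.array(s['force'])-f0,1))
b=np.array([.581,.110])-O[:2]; th1=np.arctan2(b[1],b[0]); th1-=.0018/.145
for th in np.linspace(th0,th1,8)[1:]:
    P,Q=cap(th);h=env.movel(P,velocity=.05,rot=Q,stop_force=10)
    s=env.get_state();print(round(th,3),h,np.round(np.array(s['force'])-f0,1),round(s['time'],2))
    if h:break
env.dwell(.2)
for n in("scene","side"):
    p,d=camera(n);np.savez(n+"2.npz",p=p,d=d)
E
```

```text
handle top 818 [[-0.1051, 0.1098, 0.1448], [-0.0883, 0.115, 0.1496], [-0.0726, 0.1196, 0.151]]
False
27.125 0.029892011985035258 0.0 [-0.7 -0.9  1.2]
27.375 0.02162712604103479 0.10050850454717875 [-0.1 -0.8  0.5]
2.394 False [-0.2 -1.7  0.2] 27.88
2.269 False [-1.2  0.1  0.4] 28.39
2.145 False [-0.3 -1.8  1.9] 28.9
2.02 False [-0.7 -0.8 -0.7] 29.41
1.896 False [-1.  -0.5  0.5] 29.92
1.771 False [-0.5 -0.4  0. ] 30.43
1.647 False [-0.4 -0.5  0.2] 30.93
```

Now open, back off and check the electrode against the beaker.

```bash
python3 - <<'E'
from h import *
env.grip(.04);s=env.get_state();env.movel(np.array(s['tcp_pos'])+[0,0,.12],velocity=.12)
s=env.get_state();env.reach([.45,-.10,.42],s['orientation'])
env.dwell(.2);print(env.get_state()['time'])
o=np.zeros((400,800,3),np.uint8)
for i,n in enumerate(("scene","side")):
    c=cal(n);p,d=camera(n);x=proj(c,[.581,.110,.1])[0].astype(int);print(n,x-50)
    o[:,400*i:400*i+400]=cv2.resize(p[x[1]-50:x[1]+50,x[0]-50:x[0]+50],(400,400),interpolation=cv2.INTER_CUBIC)
cv2.imwrite("pics/v7.png",o)
E
```

```text
33.925
scene [335 209]
side [200 110]
```

View pics/v7.png

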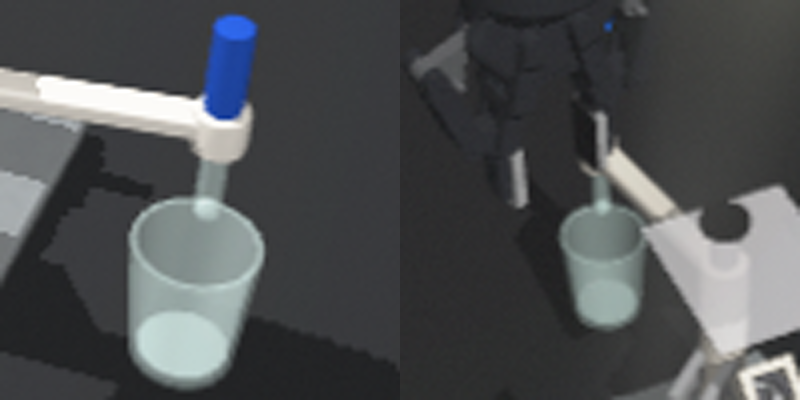

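```bash
python3 - <<'E'
from h import *
for n,o,t,r,bt in(("scene",(335,209),(205,211),(196,245),(182,346)),("side",(200,110),(201,206),(202,236),(207,303))):
    c=cal(n);f=lambda p:[np.array(o)+(np.array(p)-1.5)/4]
    print(n,"tip",onplane(c,f(t),.094),"rim",onplane(c,f(r),.074),"bottom",onplane(c,f(bt),.003))
E
```

```text
scene tip [[0.58041852 0.11083121 0.094     ]] rim [[0.58313834 0.10939867 0.074     ]] bottom [[0.58117637 0.10995599 0.003     ]]
side tip [[0.5805031  0.11434416 0.094     ]] rim [[0.57588249 0.10604174 0.074     ]] bottom [[0.57786454 0.10799196 0.003     ]]
```

```bash
python3 -c "
from h import *
print(job.job_done())"
```

```text
the job is handed in; nothing more can be done
None
```

The job is handed in at about 34 s of the 58 s allowed, no verdict returned: the pin came out at a 0.6 rad twist and hangs upright in the notch, and the electrode hangs over the beaker, about 3 mm (scene camera) to 9 mm (side camera) off its centre against the 15 mm limit.

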